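# Serve a gold ball sweet and turn the dish

## Robot

A 6-joint arm with a two-finger parallel gripper is mounted at the origin on a cart in front of the work surface, level with it; the furniture and walls round the work are solid. World frame = base frame: x ahead of the robot, y to its left, z up, the work surface at z = 0. Lengths are in m, angles in degrees, forces in N, time in s.
With the tool pointing down it reaches from about 0.4 to 0.825 m from the base axis. Payload 7 kg.
Tool frame: the origin (TCP) lies midway between the tips of the shut fingers; the grasp point (between the pads) lies 19 mm behind it; z points along the fingers, y is the line along which they close (so a half turn about z gives the same grasp; the last joint's range is limited). The gripper opens to 88 mm and grips with 3 to 60 N. Pads are 19 mm wide; open, the fingers measure 130 mm over their backs; the gripper's body (78 mm by 193 mm) begins 47 mm behind the grasp point.
Start: joints at [-53.509, 20.546, 0.682, 0, -70.136, -16.507], TCP at [0.231, -0.634, 0.227] pointing down, gripper open.
Joint ranges: [-176.03, 176.03], [-82.01, 121.73], [-58.28, 71.71], [-173.87, 95.51], [-174.79, -0.11], [-173.66, 173.66]. Speed limits (degrees/s): [136.94, 136.94, 172.46, 180, 180, 180].

## Interface

Orientations are given as [roll, pitch, yaw] about the fixed x, y, z axes, in that order (R = Rz(yaw) Ry(pitch) Rx(roll)).
In Python, from plant import ctrl, viewer, close_job gives the robot as it stands. The module is installed in compiled form; this text tells all that it offers.
- The arm moves only by the tool step_arm, never from a script. Its argument "moves" is a list that holds one entry, the list of rows, each a list of 5 numbers: the shift along the world's x, y, z in cm, then the turn about the world's z in rad, then the finger opening in cm, from 0 to 8.76. In form: [[[tx, ty, tz, twist, grip], ...]]. A call has 1 to 10 rows; each row shifts and turns the commanded pose from where the row before left it; what a row does not reach is not made up. A row lasts 1/10 s, in which the tool goes at most 50 mm and 8.59 degrees, less where a joint would pass 70% of its speed; a pose out of reach is approached as far as the arm can. A call with a gripper value outside its range is refused whole. The fingers move at their own pace and stop on an object; the grip force is fixed at half the most. Time passes only in rows, so rows that do not move let the fingers close. It gives the time, the measured TCP pose, the force, the opening and the grip force at its end, in the units of the state.
- ctrl.get_obs(): the state, without advancing time (a new reading comes with each control period).
- viewer.snapshot(name): name is "scene" or "top"; returns (picture, depth): 420x560x3 uint8, blue, green, red; 420x560 float32, m along the optical axis (not along the pixel's ray), 0 where there is no reading.
- viewer.camera_info(name): a dict with "camera_matrix" (3x3 intrinsics, pixels), "eye" and "orientation" of the camera in the world. Camera axes: x right, y down, z forward; pixel columns grow to the right and rows downward; lengths in m; the calibration is good to about 2 mm. A picture is of the moment at which its call begins. camera_info takes no time and is no camera call.
- close_job(): hands the job in; it is judged then, once.
The state is a dict: "clock": time; "joint_pos": joint angles; "qvel": joint speeds; "tau": joint torques, N m; "tool_pos": TCP position; "orientation": TCP orientation; "force": force on the tool from outside, world axes, zero at the start; "moment": the same for the moment, N m; "opening": finger opening in m; "gripper_force": force on a finger pad.
Only numpy, scipy, OpenCV 4.12 (cv2) and the standard library are available. Lean on these libraries where they do the work, as an engineer would, in place of code of your own. Each camera call takes 0.05 s, during which the arm holds its last target. There are 200 camera calls.

## Task

With the red scoop, scoop the gold sweet out of the metal tray and tip it into the white dish, then stand the scoop back on the bare worktop and let go of it; the gripper must never touch the sweet. Then lift the dish straight up off its trivet by its arched handle and, with the dish in the air, give it a quarter turn clockwise (seen from above) so that its blue lip points the way the trivet's tab points. Keep the dish level and the sweet in the middle all the while, leave the other things alone, and finish still holding the dish up, steady, some 5 to 15 cm above the trivet.

Things in the scene. Friction and masses are not known exactly. Their poses are not given: they have to be found in the camera images.
- ball: The gold foil-wrapped ball sweet, a loose sphere of 32 mm diameter, 30 g, smooth (friction about 0.35), rolls easily. Starts on the tray's floor. Its axes turn as it rolls.
- ball_center (a point): Centre of the gold ball, 16 mm above what it lies on.
- tray: Low metal tray, fixed. Origin: centre of its underside, x along it. Floor 3 mm thick; walls 3 mm thick; inside x -95 to +95, y -50 to +50 mm. Heights from the worktop: side walls 24-26 mm, upright end wall at +x 34-36 mm (the stop to push the ball against), end wall at -x 12 mm. The ball lies 20 to 60 mm to the +x side of the middle, within 16 mm of the x axis.
- scoop: Red plastic scoop with upright light-wood grip, loose, about 90 g, standing on its flat bottom. Origin: underside, mid pan; +x to its nose, z up. Pan 54 mm wide outside, 49 inside, back wall at x -38 mm, 24 high; sides 22 high, 12 near the nose. It holds the ball while level, if the ball is over the sill (see point scoop_nose); 35 degrees nose-down lets it roll out.
- scoop_grip (a point): Middle of the scoop's grip, at (-60, 0, +68) mm in the scoop's frame. The grip is an upright block 24 mm along x, 15 mm thick along y, from z = 40 to 92 mm; pinch it from above across y.
- scoop_nose (a point): Middle of the thin (1-2 mm) nose edge, at (+37, 0, 0) mm in the scoop's frame. From there the pan's floor rises to a 4 mm sill at x = +27, drops to 2.5 mm at x = +21 and is flat behind. Slid along the floor until the nose is at the wall where the ball stands, the scoop takes the ball over the sill.
- dish: White round dished plate, loose, 0.35 kg, standing on the trivet. Origin: centre of its underside; z up, +x to its blue lip. Rim radius 88 mm, rim 30 mm high; inside it slopes at 12 degrees to the middle, so the ball rolls there. A wire arch 190 mm wide spans it along its y, with a black handle on top, so the scoop's way in is along x, over the lip.
- dish_centre (a point): Middle of the dish's inner floor, 7 mm above its underside.
- dish_handle (a point): Middle of the dish's black handle block, 130 mm above the dish's underside, over its middle. Block: 16 mm along the dish's x, 60 mm along its y, 22 mm high; pinch it from above across the dish's x.
- dish_lip (a point): On the outer end of the small blue lip, 110 mm from the dish's axis along its +x, 27.5 mm above its underside; lip 34 mm wide.
- trivet: Round cork trivet, 150 mm across, 6 mm thick, fixed to the worktop, with a dark wooden tab that sticks out along its +x to 162 mm from its centre. Origin: centre of its underside. The dish stands on it with the lip about a quarter turn (78 to 102 degrees) anticlockwise, seen from above, of the tab. The worktop between trivet and tray is bare once the scoop is taken.
- tin: Short round food tin with a teal wrapper, 76x75x58, loose bystander; leave it alone. Origin: centre of its underside.
- onion: Brown onion, 82x83x94, loose bystander; leave it alone. Origin: centre of its underside.
- canister: White lidded canister, 106x106x169, loose bystander; leave it alone. Origin: centre of its underside.
- garlic: Garlic bulb, 48x50x51, loose bystander; leave it alone. Origin: centre of its underside.
- shaker: Glass and metal shaker, 44x44x90, loose bystander; leave it alone. Origin: centre of its underside.

How it is judged (in metres and radians):
On the way, in this order (a step that is already met when the one before it is completed fails the run):
1. the ball lies in the scoop's pan and is carried clear of the tray (x of ball_center in the frame of scoop between -0.036 and 0.035 m and z of ball_center in the frame of scoop between 0.01 and 0.035 m and contact force between ball and scoop above 0.05 N and height (world z) of scoop above 0.04 m), for 0.2 s.
2. the ball lies in the middle of the dish, and the scoop stands on the worktop, let go (horizontal distance between ball_center and dish_centre below 0.022 m and z of ball_center in the frame of dish between 0.01 and 0.036 m and height (world z) of each of scoop, dish below 0.012 m and angle between scoop's own z axis and vertical below 0.15 rad and contact force between scoop and tray below 0.05 N and contact force between scoop and trivet below 0.05 N and contact force between the fingers and scoop below 0.1 N), for 0.2 s.
3. the dish is lifted at least 30 mm off the trivet, not yet turned, with the ball in the middle (horizontal distance between ball_center and dish_centre below 0.022 m and z of ball_center in the frame of dish between 0.01 and 0.036 m and height (world z) of dish above 0.036 m and angle between the x axis of dish and the x axis of trivet, either way round above 0.9 rad), for 0.2 s.
At the end, for the whole second after the job is handed in: Held in the gripper: dish underside 45-200 mm above the worktop, within 60 mm of the trivet's axis, tilt < 0.1 rad, lip along the tab within 0.2 rad, still. Ball still, within 22 mm of the dish's axis. Scoop let go, upright on the bare worktop (horizontal distance between ball_center and dish_centre below 0.022 m and z of ball_center in the frame of dish between 0.01 and 0.036 m and height (world z) of scoop below 0.012 m and angle between scoop's own z axis and vertical below 0.15 rad and contact force between scoop and tray below 0.05 N and contact force between scoop and trivet below 0.05 N and contact force between the fingers and scoop below 0.1 N and height (world z) of dish between 0.045 and 0.2 m and horizontal distance between dish and trivet below 0.06 m and angle between dish's own z axis and vertical below 0.1 rad and angle between the x axis of dish and the x axis of trivet, either way round below 0.2 rad and x of dish_lip in the frame of trivet above 0.03 m and contact force between the fingers and dish above 1 N and linear speed of dish below 0.02 m/s and angular speed of dish below 0.1 rad/s and linear speed of ball below 0.05 m/s); the arm keeps its last pose, push and grip.
It fails at once if the gripper touches the ball (contact force between the fingers and ball above 0.2 N).
It fails at once if the lifted dish is tilted more than 0.2 rad (height (world z) of dish above 0.02 m and angle between dish's own z axis and vertical above 0.2 rad).
It fails at once if the ball strays more than 35 mm from the middle of the lifted dish (height (world z) of dish above 0.02 m and horizontal distance between ball_center and dish_centre above 0.035 m).
It fails at once if a bystander is displaced by more than 30 mm (distance of any of tin, onion, canister, garlic, shaker from where it was at the start of the episode above 0.03 m).
It also fails if it takes over 72 s, if anything falls off the work surface, if the arm or the gripper's body presses on something with over 40 N, if the wrist force passes 120 N, or if a joint passes its speed limit or range.

## Working session

There is one attempt and no reset: what is moved stays moved. The work goes in short steps, Python scripts to look and compute and a tool call to move; the robot and the scene stay as the last step left them, time stands still between calls to the robot, and variables do not carry over. Pictures are saved under pics/ and viewed, at most 10 in all, crops included, and the job is handed in when it is done.

Besides the shell and the picture viewer there is one more tool, called after "Emit:" as name(argument=value, ...) on one line, values as JSON. step_arm: Moves the arm, as the interface text tells. Its arguments: {"type":"object","properties":{"moves":{"type":"array","items":{"type":"array","items":{"type":"array","items":{"type":"number"}}}}},"required":["moves"]}

```bash
mkdir -p pics; cat > h.py <<'E'
import numpy as np, cv2
from scipy.spatial.transform import Rotation as R
from plant import ctrl, viewer, close_job
def look(name):
    im,d=viewer.snapshot(name); c=viewer.camera_info(name)
    K=np.array(c["camera_matrix"]); o=np.array(c["orientation"],float)
    M=o if o.shape==(3,3) else R.from_euler('xyz',o,degrees=True).as_matrix()
    v,u=np.mgrid[:420,:560]
    P=np.stack([(u-K[0,2])/K[0,0]*d,(v-K[1,2])/K[1,1]*d,d],-1)@M.T+np.array(c["eye"])
    P[d==0]=np.nan
    return im,d,P
E
python3 - <<'E'
from h import *
for n in("top","scene"):
    print(viewer.camera_info(n))
    im,d,P=look(n); np.save(n+"0.npy",P); cv2.imwrite(f"pics/{n}0.png",im)
E
```

```text
{'camera_matrix': array([[462.45034561,   0.        , 283.16281685],
       [  0.        , 462.45034561, 212.21136087],
       [  0.        ,   0.        ,   1.        ]]), 'eye': array([0.31493246, 0.10789285, 1.68884953]), 'orientation': array([-172.12194936,   -3.91248132,  -89.58106291])}
{'camera_matrix': array([[401.34613227,   0.        , 277.96300248],
       [  0.        , 401.34613227, 212.99418673],
       [  0.        ,   0.        ,   1.        ]]), 'eye': array([0.09874547, 0.74568148, 0.94539769]), 'orientation': array([-133.79458739,   -0.76444487, -146.95291166])}
```

View pics/top0.png

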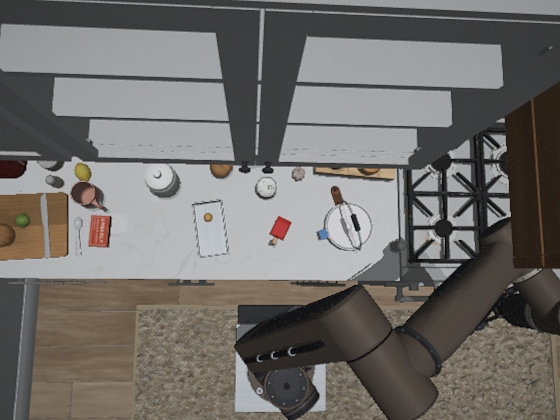

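View pics/scene0.png

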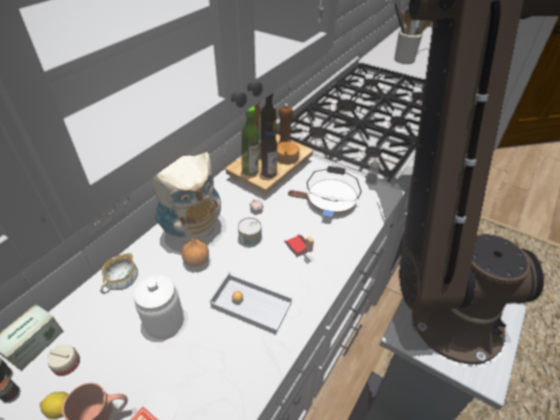

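```bash
python3 - <<'E'
from h import *
for n in("top","scene"):
    im=cv2.imread(f"pics/{n}0.png");P=np.load(n+"0.npy");h=cv2.cvtColor(im,cv2.COLOR_BGR2HSV)
    H,S,V=h[...,0].astype(int),h[...,1],h[...,2]
    W=(P[...,2]>0.004)&(P[...,2]<.2)&(P[...,0]>.2)&(P[...,0]<.85)&(P[...,1]<.4)&(P[...,1]>-.5)
    for k,m in dict(ball=(H>8)&(H<25)&(S>120)&(P[...,1]>.1),red=((H<6)|(H>174))&(S>160),wood=(H>6)&(H<22)&(S>60)&(abs(P[...,1])<.14)&(P[...,2]>.05),blue=(H>100)&(H<125)&(S>110),black=(V<50)&(P[...,2]>.1)&(P[...,1]<-.1),tab=(H<20)&(S>90)&(V<140)&(P[...,1]<-.1)&(P[...,2]<.03)).items():
        m=m&W; q=P[m]
        if len(q)<3: print(n,k,len(q));continue
        v,u=np.nonzero(m)
        print(n,k,len(q),"uv",u.mean().round(1),v.mean().round(1),"mean",q.mean(0).round(4),"med",np.median(q,0).round(4),"min",q.min(0).round(3),"max",q.max(0).round(3))
        if k in("red","black"):
            print("  rect",cv2.minAreaRect((q[:,:2]*1000).astype(np.float32)))
im=cv2.imread("pics/top0.png")
a=cv2.resize(im[150:270,180:390],None,fx=3.8,fy=3.8,interpolation=cv2.INTER_CUBIC);cv2.imwrite("pics/crop0.png",a)
E
```

```text
top ball 224 uv 218.0 178.4 mean [0.6599 0.2322 0.0571] med [0.6891 0.2321 0.0603] min [0.513 0.187 0.023] max [0.709 0.281 0.088]
top red 146 uv 279.6 227.7 mean [0.4913 0.0075 0.0102] med [0.4908 0.0093 0.0073] min [ 0.449 -0.031  0.004] max [0.531 0.043 0.031]
  rect ((490.3721923828125, 5.805400848388672), (49.02266311645508, 73.4803237915039), 64.18101501464844)
top wood 41 uv 293.6 209.5 mean [ 0.5532 -0.0399  0.0748] med [0.4463 0.0245 0.0852] min [ 0.427 -0.14   0.05 ] max [0.708 0.038 0.096]
top blue 61 uv 323.4 233.6 mean [ 0.469  -0.1491  0.0389] med [ 0.4679 -0.1481  0.0378] min [ 0.453 -0.233  0.028] max [ 0.511 -0.134  0.139]
top black 65 uv 355.0 222.3 mean [ 0.4991 -0.2411  0.1458] med [ 0.4995 -0.2408  0.1462] min [ 0.473 -0.255  0.133] max [ 0.528 -0.23   0.154]
  rect ((499.9700927734375, -241.75979614257812), (54.724449157714844, 13.04395866394043), 17.803491592407227)
top tab 83 uv 335.9 195.1 mean [ 0.6166 -0.2017  0.0079] med [ 0.6172 -0.2022  0.0071] min [ 0.586 -0.221  0.004] max [ 0.648 -0.184  0.019]
scene ball 254 uv 199.5 254.2 mean [0.6843 0.2361 0.0652] med [0.7015 0.2356 0.0688] min [0.517 0.201 0.028] max [0.736 0.277 0.085]
scene red 0
scene wood 376 uv 234.6 199.2 mean [0.7243 0.0111 0.0933] med [0.7376 0.092  0.0912] min [ 0.432 -0.14   0.05 ] max [0.846 0.14  0.156]
scene blue 0
scene black 98 uv 265.8 122.8 mean [ 0.8237 -0.3064  0.1731] med [ 0.8289 -0.3039  0.1851] min [ 0.756 -0.332  0.111] max [ 0.842 -0.185  0.2  ]
  rect ((781.1427001953125, -258.01568603515625), (44.4533576965332, 149.49566650390625), 34.49129867553711)
scene tab 4 uv 294.2 154.2 mean [ 0.7543 -0.4042  0.0121] med [ 0.7895 -0.4752  0.0125] min [ 0.629 -0.476  0.01 ] max [ 0.809 -0.19   0.014]
```

View pics/crop0.png

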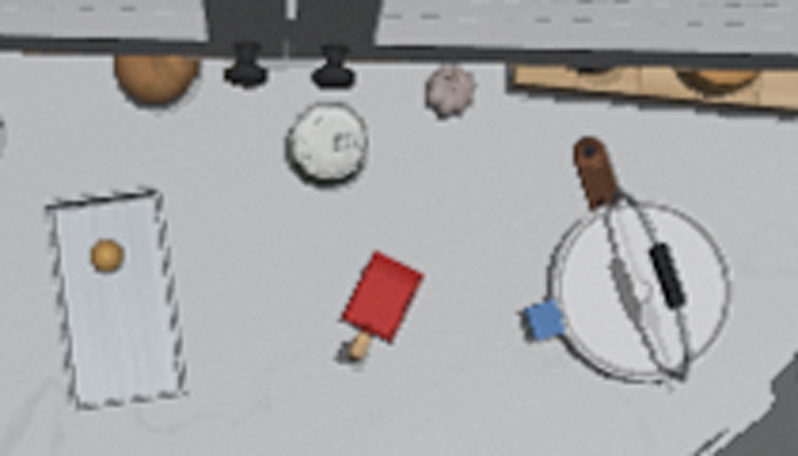

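```bash
python3 - <<'E'
from h import *
o=ctrl.get_obs(); print({k:np.round(o[k],3) for k in("tool_pos","orientation","joint_pos","opening")})
im=cv2.imread("pics/top0.png");P=np.load("top0.npy");h=cv2.cvtColor(im,cv2.COLOR_BGR2HSV)
X,Y,Z=P[...,0],P[...,1],P[...,2]
t=(Z>.015)&(Z<.045)&(X>.38)&(X<.68)&(Y>.12)&(Y<.32)
q=P[t]; 
sat=h[...,1]>90
w=P[t&~sat]; print("tray rect",cv2.minAreaRect((w[:,:2]*1000).astype(np.float32)))
hi=w[w[:,2]>.03]; print("hi wall",len(hi),hi.mean(0))
b=P[t&sat]; print("ball",len(b),b.mean(0),b.min(0),b.max(0))
s=b[b[:,2]>.02]
from scipy.optimize import least_squares
f=least_squares(lambda c:np.linalg.norm(s-c,axis=1)-.016,s.mean(0)-[0,0,.01]);print("ball fit",f.x,f.fun.std())
# wood grip top
g=P[(Z>.08)&(Z<.1)&(X>.38)&(X<.5)&(abs(Y)<.1)];print("grip top",len(g),g.mean(0),np.median(g,0))
# dish rim
r=P[(Z>.03)&(Z<.042)&(X>.38)&(X<.62)&(Y>-.36)&(Y<-.1)&~sat]
f=least_squares(lambda c:np.hypot(r[:,0]-c[0],r[:,1]-c[1])-.086,[.5,-.24],loss='soft_l1',f_scale=.003);print("dish",f.x,len(r))
T=P[(h[...,0]<20)&(h[...,1]>90)&(Y<-.1)&(X>.5)&(X<.68)&(Y>-.26)&(Z<.03)]
d=T[:,:2]-f.x;print("tab dir",np.degrees(np.arctan2(*d.mean(0)[::-1])),np.hypot(*d.T).max())
# arch from points z .05-.16
a=P[(Z>.06)&(Z<.165)&(np.hypot(X-f.x[0],Y-f.x[1])<.12)];c=np.cov(a[:,:2].T);e,v=np.linalg.eigh(c);print("arch dir",np.degrees(np.arctan2(v[1,1],v[0,1])),a.mean(0))
for n,(x,y,rr) in dict(canister=(.58,.37,.12)).items():
    m=P[(Z>.1)&(Z<.2)&(np.hypot(X-x,Y-y)<rr)];print(n,m.min(0),m.max(0))
print("cabinet z", np.nanmin(Z[100:160,200:400]),np.nanmedian(Z[100:160,200:400]), np.nanmin(X[150:160,180:300]))
q=P[(Z>.03)&(Z<.1)&(X>.5)&(X<.75)&(Y>-.02)&(Y<.12)];print("tin",q.min(0),q.max(0))
E
```

```text
{'tool_pos': array([ 0.231, -0.634,  0.226]), 'orientation': array([ 1.79915e+02, -7.00000e-03, -1.60020e+02]), 'joint_pos': array([-5.3508e+01,  2.0588e+01,  6.4100e-01, -1.8000e-02, -7.0136e+01,
       -1.6506e+01]), 'opening': np.float64(0.088)}
tray rect ((534.2698364257812, 236.9655303955078), (286.2240905761719, 165.19778442382812), 9.206256866455078)
hi wall 60 [0.55376874 0.2576612  0.03467656]
ball 55 [0.54342167 0.26259474 0.0329708 ] [0.51320433 0.20844666 0.01994297] [0.67908336 0.28052849 0.04474401]
ball fit [0.55496329 0.25974443 0.03407178] 0.03160201847531214
grip top 28 [0.43694827 0.02908383 0.09131558] [0.43608361 0.0280785  0.09185364]
dish [ 0.49956288 -0.2438693 ] 364
tab dir 19.602689692325892 0.15820953282772013
arch dir -161.62375857838933 [ 0.49864838 -0.24340865  0.13205583]
canister [0.59542995 0.37257403 0.10002653] [0.69462104 0.46998181 0.17325113]
cabinet z 0.4642674173769241 0.6916814627581326 0.6050117369651968
tin [0.59669578 0.02073699 0.0301929 ] [0.67076313 0.09280132 0.06629763]
```

```bash
python3 - <<'E'
from h import *
from scipy.optimize import least_squares
im=cv2.imread("pics/top0.png");P=np.load("top0.npy");h=cv2.cvtColor(im,cv2.COLOR_BGR2HSV)
X,Y,Z=P[...,0],P[...,1],P[...,2];sat=h[...,1]>110
t=(Z>.013)&(Z<.045)&(X>.37)&(X<.6)&(Y>.12)&(Y<.32)&~sat
w=P[t&(np.hypot(X-.515,Y-.262)>.03)]
print("tray rect",len(w),cv2.minAreaRect((w[:,:2]*1000).astype(np.float32)))
def res(p):
    c,s=np.cos(p[2]),np.sin(p[2]);a=w[:,0]-p[0];b=w[:,1]-p[1]
    x=c*a+s*b;y=-s*a+c*b
    return np.maximum(abs(x)-.0965,abs(y)-.0515)
f=least_squares(res,[.475,.235,.1],loss='soft_l1',f_scale=.002);p=f.x;print(p[:2],np.degrees(p[2]),np.abs(f.fun).mean())
m=sat&(X>.48)&(X<.55)&(Y>.22)&(Y<.3)&(Z<.045);b=P[m]
print(len(b),b.mean(0),b.max(0),b.min(0))
f=least_squares(lambda c:np.linalg.norm(b-np.r_[c,.019],axis=1)-.016,b.mean(0)[:2]);bx=f.x;print("ball",bx,f.fun.std())
d=bx-p[:2];c,s=np.cos(p[2]),np.sin(p[2]);print("ball in tray",c*d[0]+s*d[1],-s*d[0]+c*d[1])
E
```

```text
tray rect 209 ((490.328125, 229.84359741210938), (197.59286499023438, 165.19778442382812), 9.206256866455078)
[0.48424491 0.25748421] 8.814397803228042 0.0027563454155903546
46 [0.52409529 0.26714223 0.03201046] [0.5353854  0.28052849 0.04225537] [0.51320433 0.25522302 0.02280803]
ball [0.52528109 0.26724186] 0.0031260694373757714
ball in tray 0.04204674216858096 0.0033542590980033113
```

Emit:
step_arm(moves=[[[1.28,4.15,0,-0.05,8.7],[1.28,4.15,0,-0.05,8.7],[1.28,4.15,0,-0.05,8.7],[1.28,4.15,0,-0.05,8.7],[1.28,4.15,0,-0.05,8.7],[1.28,4.15,0,-0.05,8.7],[1.28,4.15,0,-0.05,8.7],[1.28,4.15,0,-0.05,8.7],[1.28,4.15,0,-0.05,8.7],[1.28,4.15,0,-0.05,8.7]]])

```text
clock: 1.1
tool_pos: [0.3586, -0.2177, 0.2265]
orientation: [180.0, 0.0, 171.2]
force: [0.4, 0.8, 0.2]
opening: 0.0874
gripper_force: 0.0
```

Emit:
step_arm(moves=[[[1.28,4.15,0,-0.05,8.7],[1.28,4.15,0,-0.05,8.7],[1.28,4.15,0,-0.05,8.7],[1.28,4.15,0,-0.05,8.7],[1.28,4.15,0,-0.05,8.7],[1.28,4.15,0,-0.05,8.7],[0,0,0,0,8.7],[0,0,0,0,8.7]]])

```text
clock: 1.9
tool_pos: [0.4352, 0.0305, 0.2261]
orientation: [-179.9, -0.0, 154.3]
force: [0.1, -0.8, 0.1]
opening: 0.0869
gripper_force: 0.0
```

Emit:
step_arm(moves=[[[0,0,-4,0,8.7],[0,0,-4,0,8.7],[0,0,-4,0,6],[0,0,-4,0,5],[0.1,0,-1.8,0,4],[0,0,0,0,2.5],[0,0,0,0,1.5],[0,0,0,0,1],[0,0,0,0,0.5],[0,0,0,0,0.5]]])

```text
clock: 2.9
tool_pos: [0.437, 0.0299, 0.0495]
orientation: [179.9, 0.1, 154.2]
force: [0.2, 0.9, 0.2]
opening: 0.0285
gripper_force: 0.0
```

Emit:
step_arm(moves=[[[0,0,0,0,0.2],[0,0,0,0,0.2],[0,0,0,0,0.2],[0,0,0,0,0.2],[0,0,0,0,0.2]]])

```text
clock: 3.4
tool_pos: [0.4367, 0.0299, 0.049]
orientation: [180.0, 0.0, 154.2]
force: [-2.2, 1.9, 6.4]
opening: 0.0144
gripper_force: 30.0
```

Emit:
step_arm(moves=[[[0,0,3,0,0.2],[0,0,4,0,0.2],[-0.87,3.58,0,0.1,0.2],[-0.87,3.58,0,0.1,0.2],[-0.87,3.58,0,0.1,0.2],[-0.87,3.58,0,0.1,0.2],[-0.87,3.58,0,0.1,0.2],[-0.87,3.58,0,0.104,0.2],[0,0,0,0,0.2],[0,0,0,0,0.2]]])

```text
clock: 4.4
tool_pos: [0.3836, 0.2448, 0.1181]
orientation: [-180.0, -0.1, -171.2]
force: [0.3, -0.3, -0.9]
opening: 0.0152
gripper_force: 30.0
```

```bash
cat > sc.py <<'E'
import sys
from h import *
tag=sys.argv[1]; y0,y1,x0,x1=map(int,sys.argv[2:6])
o=ctrl.get_obs();print(np.round(o["tool_pos"],4),np.round(o["orientation"],1),np.round(o["force"],1),o["clock"])
im,d,P=look("top");np.save(tag+".npy",P);cv2.imwrite(tag+"_raw.png",im)
im2,_,_=look("scene")
a=cv2.resize(im[y0:y1,x0:x1],(400,400),interpolation=cv2.INTER_CUBIC)
sx0,sx1,sy0,sy1=map(int,sys.argv[6:10])
b=cv2.resize(im2[sy0:sy1,sx0:sx1],(400,400),interpolation=cv2.INTER_CUBIC)
cv2.imwrite(f"pics/{tag}.png",np.hstack([a,b]))
h=cv2.cvtColor(im,cv2.COLOR_BGR2HSV);X,Y,Z=P[...,0],P[...,1],P[...,2]
H=h[...,0].astype(int);r=((H<6)|(H>174))&(h[...,1]>150)&(X>.3)&(X<.7)&(Y>-.4)&(Y<.33)&(Z<.2)
q=P[r];print("red",len(q),q.mean(0),"zmin/max",q[:,2].min(),q[:,2].max(),cv2.minAreaRect((q[:,:2]*1000).astype(np.float32)))
E
python3 sc.py t1 150 270 170 290 190 310 250 340
```

```text
[0.3836 0.2448 0.1181] [-1.800e+02 -1.000e-01 -1.712e+02] [ 0.3 -0.3 -0.9] 4.4
red 69 [0.46844562 0.24128179 0.07310976] zmin/max 0.0636731129145287 0.1429196101322776 ((464.26446533203125, 17.870285034179688), (35.976287841796875, 519.3554077148438), 0.25265783071517944)
```

View pics/t1.png

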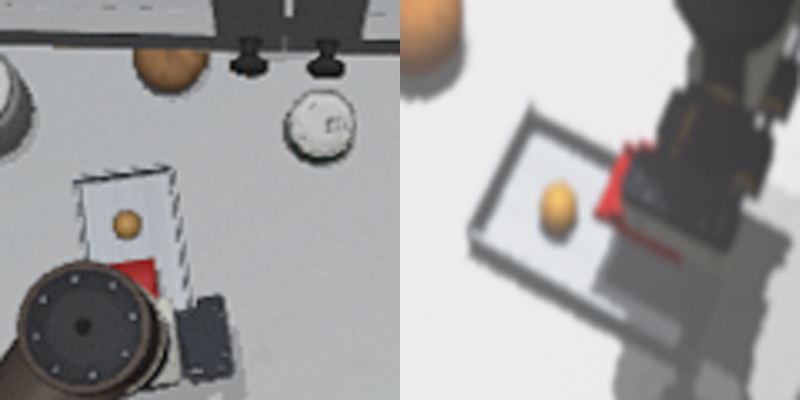

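```bash
python3 - <<'E'
from h import *
im=cv2.imread("t1_raw.png");P=np.load("t1.npy");h=cv2.cvtColor(im,cv2.COLOR_BGR2HSV);H=h[...,0].astype(int)
X,Y,Z=P[...,0],P[...,1],P[...,2];c,s=np.cos(.154),np.sin(.154)
x=c*(X-.4842)+s*(Y-.2575);y=-s*(X-.4842)+c*(Y-.2575)
r=((H<6)|(H>174))&(h[...,1]>150)&(abs(x)<.15)&(abs(y)<.1)&(Z<.12)
print("red",np.percentile(x[r],[0,5,95,100]).round(4),np.percentile(y[r],[0,5,50,95,100]).round(4),np.percentile(Z[r],[0,50,100]).round(4))
lo=r&(Z<.078);print(np.polyfit(x[lo],Z[lo],1))
m=(h[...,1]>110)&(H>8)&(H<30)&(x>0)&(x<.09)&(abs(y)<.04)
print("ball",x[m].mean(),y[m].mean(),x[m].min(),x[m].max())
# walls: per-row edges
for nm,mm in dict(side=(Z>.018)&(Z<.032)&(abs(x)<.08)&(abs(y)>.04)&(abs(y)<.06),end=(Z>.025)&(Z<.045)&(x>.08)&(x<.11)&(abs(y)<.05)).items():
    print(nm,mm.sum(), "y+",y[mm&(y>0)].mean(),"y-",y[mm&(y<0)].mean(),"x",np.percentile(x[mm],[5,50,95]))
E
```

```text
red [-0.0423 -0.035  -0.0053 -0.0041] [-0.0202 -0.0194 -0.0087  0.0134  0.0211] [0.0637 0.0724 0.0812]
[-0.02965194  0.07096515]
ball 0.041007618565607334 0.0035706594383985235 0.029179561016941084 0.055180779083031054
side 62 y+ 0.05163716435570249 y- -0.05114950570607395 x [-0.04918757  0.02791931  0.07043217]
end 44 y+ 0.025911433313196567 y- -0.02520770006692003 x [0.09479637 0.09643039 0.0993811 ]
```

Emit:
step_arm(moves=[[[0,0,-3,0,0.2],[0,0,-2.5,0,0.2],[0,0,-0.8,0,0.2],[0,0,-0.3,0,0.2],[0,0,0,0,0.2]]])

```text
clock: 5.0
tool_pos: [0.3846, 0.2442, 0.053]
orientation: [-180.0, 0.0, -171.3]
force: [-0.3, -0.4, -1.1]
opening: 0.0149
gripper_force: 30.0
```

Emit:
step_arm(moves=[[[0,0,-0.1,0,0.2],[0,0,0,0,0.2]]])

```text
clock: 5.2
tool_pos: [0.3847, 0.2449, 0.0523]
orientation: [179.9, 0.1, -171.3]
force: [-0.4, 0.6, -0.2]
opening: 0.0149
gripper_force: 30.0
```

Emit:
step_arm(moves=[[[0.59,0.09,-0.1,0,0.2],[0.59,0.09,0,0,0.2],[0.59,0.09,0,0,0.2],[0.59,0.09,0,0,0.2],[0.59,0.09,0,0,0.2],[0.59,0.09,0,0,0.2]]])

```text
clock: 5.8
tool_pos: [0.42, 0.2502, 0.0519]
orientation: [180.0, 0.0, -171.2]
force: [-6.5, -1.2, 13.7]
opening: 0.0152
gripper_force: 30.0
```

Emit:
step_arm(moves=[[[0.59,0.09,0,0,0.2],[0.59,0.09,0,0,0.2],[0.59,0.09,0,0,0.2],[0.59,0.09,0,0,0.2],[0.59,0.09,0,0,0.2],[0,0,0,0,0.2]]])

```text
clock: 6.4
tool_pos: [0.4503, 0.2549, 0.0519]
orientation: [180.0, 0.1, -171.2]
force: [-1.4, -2.6, 7.9]
opening: 0.015
gripper_force: 30.0
```

Emit:
step_arm(moves=[[[0.59,0.09,0.03,0,0.2],[0.59,0.09,0,0,0.2],[0.49,0.08,0,0,0.2],[0.49,0.08,0,0,0.2],[0.49,0.08,0,0,0.2],[0,0,0,0,0.2]]])

```text
clock: 7.0
tool_pos: [0.4766, 0.259, 0.0519]
orientation: [180.0, 0.1, -171.2]
force: [-2.3, -1.3, 6.6]
opening: 0.0148
gripper_force: 30.0
```

```bash
python3 sc.py t2 150 250 170 270 190 310 250 340
```

```text
[0.4766 0.259  0.0519] [ 1.800e+02  1.000e-01 -1.712e+02] [-2.3 -1.3  6.6] 7.0
red 8 [0.5698126  0.25198931 0.01070084] zmin/max 0.00437647209543135 0.027307513674182937 ((569.0510864257812, 249.92845153808594), (16.28558921813965, 7.758241653442383), 51.959163665771484)
```

View pics/t2.png

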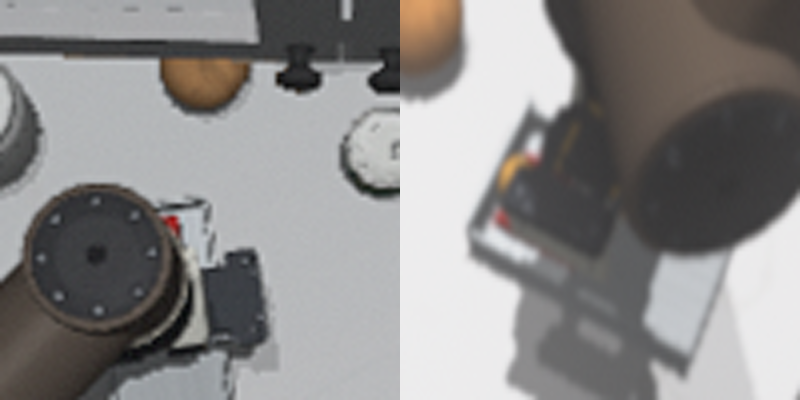

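Emit:
step_arm(moves=[[[0.3,0.05,0,0,0.2],[0.2,0.03,0,0,0.2],[0,0,0,0,0.2]]])

```text
clock: 7.4
tool_pos: [0.4812, 0.2596, 0.0519]
orientation: [180.0, 0.0, -171.2]
force: [-3.4, -1.2, 8.5]
opening: 0.0149
gripper_force: 30.0
```

Emit:
step_arm(moves=[[[0.2,0.03,0,0,0.2],[0.1,0.02,0,0,0.2],[0,0,0,0,0.2]]])

```text
clock: 7.7
tool_pos: [0.4826, 0.2596, 0.052]
orientation: [-180.0, -0.1, -171.2]
force: [-13.2, -0.6, 13.9]
opening: 0.0151
gripper_force: 30.0
```

Emit:
step_arm(moves=[[[-0.1,-0.02,0,0,0.2],[-0.1,-0.02,0.1,0,0.2],[-0.1,0,0.3,0,0.2],[0,0,0.6,0,0.2],[0,0,1,0,0.2],[0,0,1.5,0,0.2],[0,0,1.5,0,0.2],[0,0,1,0,0.2],[0,0,0,0,0.2]]])

```text
clock: 8.6
tool_pos: [0.4816, 0.2602, 0.1128]
orientation: [179.9, 0.2, -171.2]
force: [0.2, 0.3, -1.8]
opening: 0.0149
gripper_force: 30.0
```

```bash
python3 sc.py t3 150 250 170 270 190 310 220 310
```

```text
[0.4816 0.2602 0.1128] [ 179.9    0.2 -171.2] [ 0.2  0.3 -1.8] 8.6
red 6 [0.57677297 0.25364873 0.06763091] zmin/max 0.061938741433305244 0.07685143784843929 ((577.0778198242188, 253.15455627441406), (9.898588180541992, 4.5648298263549805), 60.034934997558594)
```

View pics/t3.png

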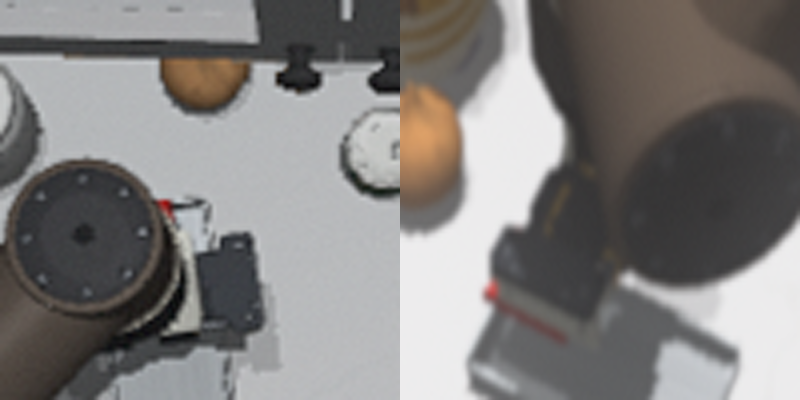

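Emit:
step_arm(moves=[[[-0.1,-0.5,0,-0.03,0.2],[-0.2,-1,0,-0.06,0.2],[-0.26,-1.5,0,-0.07,0.2],[-0.26,-1.5,0,-0.07,0.2],[-0.26,-1.5,0,-0.07,0.2],[-0.26,-1.5,0,-0.07,0.2],[-0.26,-1.5,0,-0.07,0.2],[-0.26,-1.5,0,-0.07,0.2],[-0.26,-1.5,0,-0.07,0.2],[-0.26,-1.5,0,-0.07,0.2]]])

```text
clock: 9.7
tool_pos: [0.4561, 0.1233, 0.1101]
orientation: [-179.9, -0.0, 151.3]
force: [-0.4, -0.6, -1.8]
opening: 0.0147
gripper_force: 30.0
```

Emit:
step_arm(moves=[[[-0.26,-1.5,0,-0.07,0.2],[-0.26,-1.5,0,-0.07,0.2],[-0.26,-1.5,0,-0.07,0.2],[-0.26,-1.5,0,-0.07,0.2],[-0.28,-1.5,0,-0.07,0.2],[-0.28,-1.5,0,-0.07,0.2],[-0.28,-1.5,0,-0.07,0.2],[-0.28,-1.5,0,-0.07,0.2],[-0.3,-1.5,0,-0.07,0.2],[-0.3,-1.2,0,-0.07,0.2]]])

```text
clock: 10.7
tool_pos: [0.4359, -0.042, 0.1093]
orientation: [179.8, -2.3, 112.5]
force: [-0.1, 0.2, -0.6]
opening: 0.0148
gripper_force: 30.0
```

Emit:
step_arm(moves=[[[-0.2,-0.7,0,-0.053,0.2],[-0.1,-0.3,0,0,0.2],[0,0,0,0,0.2],[0,0,0,0,0.2]]])

```text
clock: 11.1
tool_pos: [0.4349, -0.0558, 0.1091]
orientation: [179.7, -2.9, 110.1]
force: [0.2, 0.6, -1.7]
opening: 0.0145
gripper_force: 30.0
```

```bash
python3 sc.py t4 170 270 250 390 260 370 130 270
```

```text
[ 0.4349 -0.0558  0.1091] [179.7  -2.9 110.1] [ 0.2  0.6 -1.7] 11.1sc.py:13: RuntimeWarning: Mean of empty slice.
  q=P[r];print("red",len(q),q.mean(0),"zmin/max",q[:,2].min(),q[:,2].max(),cv2.minAreaRect((q[:,:2]*1000).astype(np.float32)))
  ret = um.true_divide(
Traceback (most recent call last):
  File "sc.py", line 13, in <module>
    q=P[r];print("red",len(q),q.mean(0),"zmin/max",q[:,2].min(),q[:,2].max(),cv2.minAreaRect((q[:,:2]*1000).astype(np.float32)))
                                                   ~~~~~~~~~~^^
ValueError: zero-size array to reduction operation minimum which has no identity
```

View pics/t4.png

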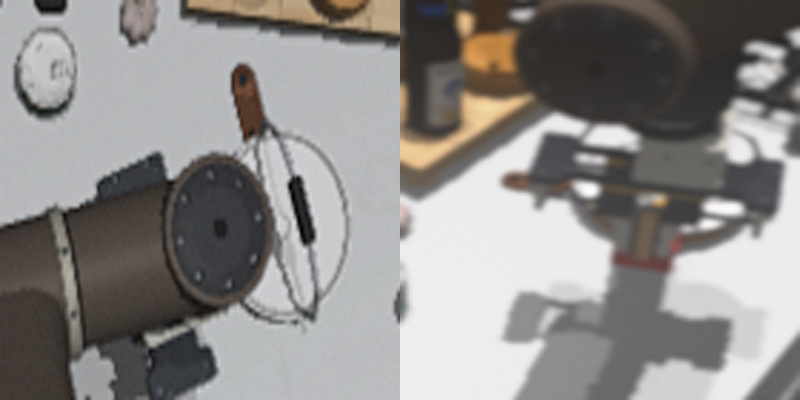

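```bash
python3 - <<'E'
from h import *
o=ctrl.get_obs();print(np.round(o["joint_pos"],1),np.round(o["qvel"],2),o["tool_pos"])
print(R.from_euler('xyz',o["orientation"],degrees=True).as_matrix().round(3))
E
```

```text
[  15.8    5.6  -34.9   -3.8  -49.5 -173.2] [ 0.11 -0.15  0.15  0.03 -0.07  0.1 ] [ 0.43513075 -0.05547486  0.10931945]
[[-0.343  0.939 -0.012]
 [ 0.938  0.343  0.05 ]
 [ 0.051  0.006 -0.999]]
```

Emit:
step_arm(moves=[[[0,-0.3,0,0.05,0.2],[0.2,-0.6,0,0.05,0.2],[0.3,-1,0,0.045,0.2],[0.3,-1.2,0,0,0.2],[0.3,-1.2,0,0,0.2],[0.3,-1.2,0,0,0.2],[0.3,-1.2,0,0,0.2],[0,-0.6,0,0,0.2],[0,0,0,0,0.2],[0,0,0,0,0.2]]])

```text
clock: 12.2
tool_pos: [0.4519, -0.1291, 0.1093]
orientation: [179.7, -2.9, 118.3]
force: [-0.6, -0.1, -0.3]
opening: 0.0146
gripper_force: 30.0
```

```bash
python3 - <<'E'
from h import *
o=ctrl.get_obs();print(np.round(o["joint_pos"],1),o["tool_pos"].round(4),np.round(o["orientation"],1))
E
```

```text
[   5.6    9.   -30.8   -3.6  -51.1 -155. ] [ 0.4519 -0.1291  0.1093] [179.7  -2.9 118.3]
```

Emit:
step_arm(moves=[[[0.15,-0.5,0,0,0.2],[0.3,-1,-0.2,0,0.2],[0.3,-1.1,-0.3,0,0.2],[0.3,-1.1,-0.3,0,0.2],[0.3,-1,-0.2,0,0.2],[0.15,-0.6,0,0,0.2],[0.1,-0.3,0,0,0.2],[0,0,0,0,0.2],[0,0,0,0,0.2],[0,0,0,0,0.2]]])

```text
clock: 13.2
tool_pos: [0.4681, -0.1847, 0.0995]
orientation: [179.6, -2.9, 118.4]
force: [0.0, -0.3, -1.0]
opening: 0.0146
gripper_force: 30.0
```

```bash
python3 - <<'E'
from h import *
o=ctrl.get_obs();print(np.round(o["joint_pos"],1),o["tool_pos"].round(4),np.round(o["orientation"],1),o["force"])
for n in("top","scene"):
    im,d,P=look(n);cv2.imwrite(n+"5.png",im)
    h=cv2.cvtColor(im,cv2.COLOR_BGR2HSV);m=(h[...,0]>8)&(h[...,0]<28)&(h[...,1]>100)&(P[...,0]>.4)&(P[...,0]<.56)&(P[...,1]>-.34)&(P[...,1]<.33)&(P[...,2]>0)&(P[...,2]<.2)
    q=P[m];print(n,len(q),np.median(q,0) if len(q) else"")
E
```

```text
[  -1.3   12.8  -27.4   -3.5  -50.9 -148.1] [ 0.4681 -0.1847  0.0995] [179.6  -2.9 118.4] [ 0.02514707 -0.2883132  -0.96054586]
top 0 
scene 0
```

Emit:
step_arm(moves=[[[-2.35,4.38,0,0,0.2],[-2.35,4.38,0,0,0.2],[-1,4,0,0,0.2],[0,0,0,0,0.2]]])

```text
clock: 13.7
tool_pos: [0.41, -0.054, 0.0999]
orientation: [179.6, -2.9, 118.6]
force: [0.4, -0.2, 0.3]
opening: 0.0147
gripper_force: 30.0
```

```bash
python3 - <<'E'
from h import *
o=ctrl.get_obs();print(np.round(o["joint_pos"],1),o["tool_pos"].round(4),np.round(o["orientation"],1),o["clock"])
for n in("top","scene"):
    im,d,P=look(n);cv2.imwrite(n+"6.png",im)
    h=cv2.cvtColor(im,cv2.COLOR_BGR2HSV);m=(h[...,0]>8)&(h[...,0]<28)&(h[...,1]>100)&(P[...,0]>.38)&(P[...,0]<.6)&(P[...,1]>-.34)&(P[...,1]<.33)&(P[...,2]>0)&(P[...,2]<.2)
    q=P[m];print(n,len(q),np.median(q,0) if len(q) else"")
    if n=="top": a=im[150:270,250:390]
    else: b=im[120:280,250:400]
cv2.imwrite("pics/p6.png",np.hstack([cv2.resize(a,(400,400)),cv2.resize(b,(400,400))]))
E
```

```text
[  17.1    4.1  -38.1   -4.   -48.  -165.8] [ 0.41   -0.054   0.0999] [179.6  -2.9 118.6] 13.7
top 66 [ 0.50330714 -0.23118372  0.03838754]
scene 0
```

View pics/p6.png

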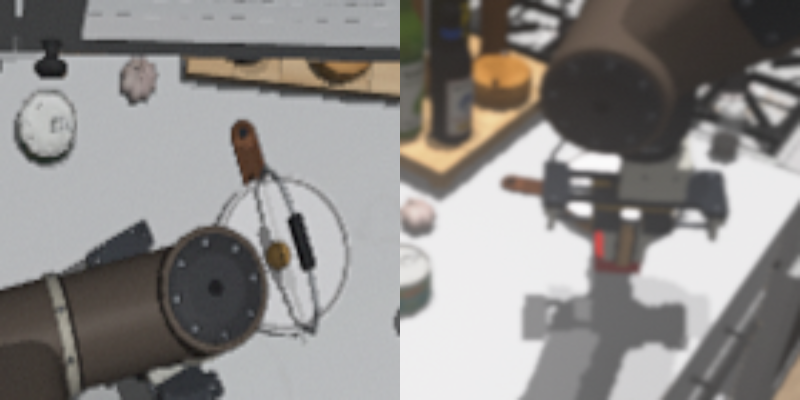

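Emit:
step_arm(moves=[[[0.5,2,0,0.12,0.2],[0.5,2,0,0.12,0.2],[0.5,2,0,0.12,0.2],[0.5,2,0,0.12,0.2],[0.6,2.4,-1,0.12,0.2],[0,0,-1.5,0.1,0.2],[0,0,-1.3,0,0.2],[0,0,-0.6,0,0.2],[0,0,0,0,0.2]]])

```text
clock: 14.7
tool_pos: [0.4372, 0.0458, 0.0548]
orientation: [179.7, -3.0, 158.4]
force: [-0.3, -0.7, -0.1]
opening: 0.0148
gripper_force: 30.0
```

Emit:
step_arm(moves=[[[0,0,-0.2,0,0.2],[0,0,-0.2,0,0.2],[0,0,0,0,0.2]]])

```text
clock: 15.0
tool_pos: [0.4377, 0.0466, 0.0521]
orientation: [179.6, -2.8, 158.4]
force: [-1.4, -1.3, 2.9]
opening: 0.0149
gripper_force: 30.0
```

Emit:
step_arm(moves=[[[0,0,-0.1,0,0.2],[0,0,-0.1,0,0.2],[0,0,0,0,1.8],[0,0,0,0,2.5],[0,0,0,0,4],[0,0,0,0,6],[0,0,0,0,8],[0,0,0,0,8.7]]])

```text
clock: 15.8
tool_pos: [0.4372, 0.0467, 0.0493]
orientation: [179.7, -2.9, 158.5]
force: [-0.3, 0.2, 1.1]
opening: 0.0516
gripper_force: 0.0
```

Emit:
step_arm(moves=[[[0,0,1,0,8.7],[0,0,3,0,8.7],[0,0,4,0,8.7],[0,0,4,0,8.7],[0,0,4,0,8.7],[0,0,2,0,8.7],[0,0,0,0,8.7]]])

```text
clock: 16.5
tool_pos: [0.4387, 0.0471, 0.2335]
orientation: [179.4, -2.6, 158.5]
force: [0.4, -0.2, -0.7]
opening: 0.087
gripper_force: 0.0
```

```bash
python3 - <<'E'
from h import *
from scipy.optimize import least_squares
o=ctrl.get_obs();print(np.round(o["joint_pos"],1),o["tool_pos"].round(4),np.round(o["orientation"],1),o["clock"])
im,d,P=look("top");cv2.imwrite("pics/p7.png",cv2.resize(im[150:270,250:390],(700,600)))
h=cv2.cvtColor(im,cv2.COLOR_BGR2HSV);H,S,V=h[...,0],h[...,1],h[...,2];X,Y,Z=P[...,0],P[...,1],P[...,2]
near=np.hypot(X-.4996,Y+.2439)<.125
m=(H>8)&(H<28)&(S>100)&near&(Z<.06)&(np.hypot(X-.4996,Y+.2439)<.07);print("ball",P[m].mean(0))
k=(V<50)&(Z>.1)&(Z<.17)&near;print("handle",P[k].mean(0),cv2.minAreaRect((P[k][:,:2]*1000).astype(np.float32)))
b=(H>100)&(H<125)&(S>110)&(Z>.02)&(Z<.05)&near;print("lip",P[b].mean(0))
r=P[(Z>.03)&(Z<.042)&near&(S<90)]
f=least_squares(lambda c:np.hypot(r[:,0]-c[0],r[:,1]-c[1])-.086,[.5,-.24],loss='soft_l1',f_scale=.003);print("dish",f.x)
q=P[((H<6)|(H>174))&(S>150)&(X>.35)&(X<.6)&(abs(Y)<.12)&(Z<.1)]
print("red",len(q),q.min(0) if len(q) else "")
E
```

```text
[  29.6   -1.   -24.    -2.6  -68.2 -140.1] [0.4387 0.0471 0.2335] [179.4  -2.6 158.5] 16.5
ball [ 0.4979683  -0.23588908  0.0388141 ]
handle [ 0.49950749 -0.2407675   0.14674641] ((499.5727844238281, -241.28878784179688), (55.016780853271484, 13.0358247756958), 18.800060272216797)
lip [ 0.46890302 -0.14785821  0.03698172]
dish [ 0.49947179 -0.24371561]
red 0
```

View pics/p7.png

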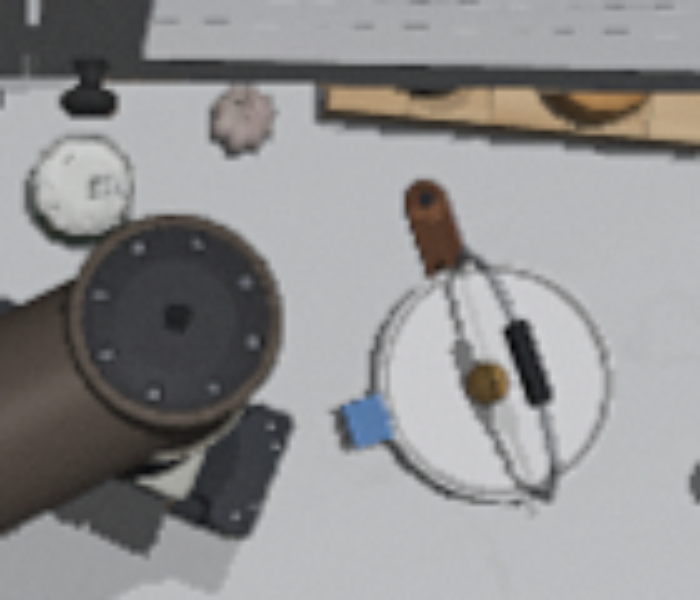

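Emit:
step_arm(moves=[[[0.61,-2.89,0,0.07,8.7],[0.61,-2.89,0,0.07,8.7],[0.61,-2.89,0,0.07,8.7],[0.61,-2.89,0,0.07,8.7],[0.61,-2.89,0,0.07,8.7],[0.61,-2.89,0,0.07,8.7],[0.61,-2.89,0,0.07,8.7],[0.61,-2.89,0,0.07,8.7],[0.61,-2.89,0,0.07,8.7],[0.61,-2.89,0,0.066,8.7]]])

```text
clock: 17.55
tool_pos: [0.4976, -0.2435, 0.2283]
orientation: [179.6, -3.0, -161.5]
force: [0.5, 0.2, 1.3]
opening: 0.0868
gripper_force: 0.0
```

Emit:
step_arm(moves=[[[0,0,0,0,8.7],[0,0,0,0,8.7]]])

```text
clock: 17.75
tool_pos: [0.4973, -0.2427, 0.2281]
orientation: [179.6, -3.0, -161.8]
force: [0.2, 0.4, -0.3]
opening: 0.087
gripper_force: 0.0
```

```bash
python3 - <<'E'
from h import *
o=ctrl.get_obs();print(np.round(o["joint_pos"],1),o["tool_pos"].round(4),np.round(o["orientation"],1),o["clock"])
P=0
im,d,P=look("top");h=cv2.cvtColor(im,cv2.COLOR_BGR2HSV);H,S=h[...,0],h[...,1];X,Y,Z=P[...,0],P[...,1],P[...,2]
q=P[((H<6)|(H>174))&(S>150)&(X>.35)&(X<.6)&(abs(Y)<.12)&(Z<.1)]
print("red",len(q),q.mean(0),np.percentile(q[:,2],[0,50,100]),cv2.minAreaRect((q[:,:2]*1000).astype(np.float32)))
g=P[(Z>.075)&(Z<.1)&(X>.38)&(X<.5)&(abs(Y)<.1)];print("grip",len(g),g.mean(0),g.max(0))
E
```

```text
[ -5.1  10.6 -13.2   0.9 -69.1 -67. ] [ 0.4973 -0.2427  0.2281] [ 179.6   -3.  -161.8] 17.75
red 267 [0.49360897 0.02465589 0.0056606 ] [-0.00780123  0.00414267  0.03058171] ((492.9229431152344, 24.88286590576172), (49.68206024169922, 74.22196960449219), 69.42112731933594)
grip 27 [0.4374543  0.04489455 0.09088565] [0.45044719 0.05215467 0.09860212]
```

Emit:
step_arm(moves=[[[0.15,0,-3,0,8.7],[0,0,-3,0,6],[0,0,-3,0,5],[0,0,-2,0,4],[0,0,0,0,3],[0,0,0,0,2.4],[0,0,0,0,2],[0,0,0,0,1.8],[0,0,0,0,1.6],[0,0,0,0,1.4]]])

```text
clock: 18.8
tool_pos: [0.4999, -0.2424, 0.12]
orientation: [179.7, -2.9, -161.7]
force: [-0.5, 1.5, 0.1]
opening: 0.0208
gripper_force: 0.0
```

Emit:
step_arm(moves=[[[0,0,0,0,1],[0,0,0,0,0.2],[0,0,0,0,0.2],[0,0,0,0,0.2],[0,0,0,0,0.2],[0,0,0,0,0.2],[0,0,0,0,0.2]]])

```text
clock: 19.5
tool_pos: [0.4996, -0.2424, 0.1195]
orientation: [179.7, -2.9, -161.7]
force: [-2.0, -1.4, 2.1]
opening: 0.0166
gripper_force: 30.0
```

Emit:
step_arm(moves=[[[0,0,0.2,0,0.2],[0,0,0.5,0,0.2],[0,0,0.9,0,0.2],[0,0,1.2,0,0.2],[0,0,1.4,0,0.2],[0,0,1.4,0,0.2],[0,0,1.2,0,0.2],[0,0,0.8,0,0.2],[0,0,0.4,0,0.2],[0,0,0,0,0.2]]])

```text
clock: 20.5
tool_pos: [0.4998, -0.2423, 0.1999]
orientation: [179.7, -2.9, -161.7]
force: [0.1, -0.1, -3.9]
opening: 0.0156
gripper_force: 30.0
```

```bash
cat > st.py <<'E'
from h import *
o=ctrl.get_obs();print(np.round(o["joint_pos"],1),o["tool_pos"].round(4),np.round(o["orientation"],1),o["clock"],o["gripper_force"])
for n in("top","scene"):
    im,d,P=look(n);cv2.imwrite(n+"s.png",im)
    h=cv2.cvtColor(im,cv2.COLOR_BGR2HSV);H,S=h[...,0],h[...,1];X,Y,Z=P[...,0],P[...,1],P[...,2]
    r=np.hypot(X-.4996,Y+.2439)
    for k,m in dict(ball=(H>8)&(H<28)&(S>100)&(r<.075)&(Z<.15)&(Z>.03),lip=(H>100)&(H<125)&(S>110)&(Z>.03)&(Z<.2)&(r<.14)&(r>.08)).items():
        q=P[m];print(n,k,len(q),q.mean(0).round(4) if len(q) else "")
    rim=P[(r>.07)&(r<.1)&(Z>.09)&(Z<.14)&(S<90)]
    if len(rim)>20:
        A=np.c_[rim[:,:2]-[.4996,-.2439],np.ones(len(rim))]
        c=np.linalg.lstsq(A,rim[:,2],rcond=None)[0];print("rim plane",len(rim),c.round(3))
E
python3 st.py
```

```text
[ -5.1  11.9 -15.4   0.9 -65.4 -67. ] [ 0.4998 -0.2423  0.1999] [ 179.7   -2.9 -161.7] 20.5 29.998737573623657
top ball 19 [ 0.4979 -0.2286  0.1186]
top lip 0 
rim plane 223 [-0.077 -0.049  0.106]
scene ball 3 [ 0.4954 -0.228   0.1189]
scene lip 0 
rim plane 565 [-0.017  0.007  0.113]
```

Emit:
step_arm(moves=[[[0,0,0,-0.02,0.2],[0,0,0,-0.04,0.2],[0,0,0,-0.06,0.2],[0,0,0,-0.06,0.2],[0,0,0,-0.06,0.2],[0,0,0,-0.06,0.2],[0,0,0,-0.06,0.2],[0,0,0,-0.06,0.2],[0,0,0,-0.06,0.2],[0,0,0,-0.06,0.2]]])

```text
clock: 21.6
tool_pos: [0.4994, -0.2423, 0.1987]
orientation: [179.7, -3.0, 167.2]
force: [0.2, 0.1, -4.4]
opening: 0.0156
gripper_force: 30.0
```

Emit:
step_arm(moves=[[[0,0,0,-0.06,0.2],[0,0,0,-0.06,0.2],[0,0,0,-0.06,0.2],[0,0,0,-0.06,0.2],[0,0,0,-0.06,0.2],[0,0,0,-0.06,0.2],[0,0,0,-0.06,0.2],[0,0,0,-0.06,0.2],[0,0,0,-0.06,0.2],[0,0,0,-0.06,0.2]]])

```text
clock: 22.6
tool_pos: [0.4994, -0.2423, 0.1987]
orientation: [179.7, -3.0, 132.8]
force: [0.3, 0.3, -2.7]
opening: 0.016
gripper_force: 30.0
```

Emit:
step_arm(moves=[[[0,0,0,-0.06,0.2],[0,0,0,-0.06,0.2],[0,0,0,-0.06,0.2],[0,0,0,-0.06,0.2],[0,0,0,-0.06,0.2],[0,0,0,-0.05,0.2],[0,0,0,-0.03,0.2],[0,0,0,-0.02,0.2],[0,0,0,0,0.2],[0,0,0,0,0.2]]])

```text
clock: 23.6
tool_pos: [0.4996, -0.2423, 0.1993]
orientation: [179.7, -2.9, 110.1]
force: [0.1, -0.0, -3.8]
opening: 0.0159
gripper_force: 30.0
```

```bash
python3 st.py; python3 -c "
import cv2,numpy as np
a=cv2.imread('tops.png')[140:270,250:390];b=cv2.imread('scenes.png')[120:280,250:400]
cv2.imwrite('pics/p8.png',np.hstack([cv2.resize(a,(400,400)),cv2.resize(b,(400,400))]))"
```

```text
[  -7.7   11.7  -14.2   -3.   -65.3 -150.9] [ 0.4996 -0.2423  0.1993] [179.7  -2.9 110.1] 23.6 29.998910129070282
top ball 17 [ 0.5051 -0.238   0.117 ]
top lip 0 
rim plane 86 [-0.561 -0.102  0.065]
scene ball 0 
scene lip 6 [ 0.6002 -0.208   0.1159]
rim plane 546 [-0.007  0.018  0.113]
```

View pics/p8.png

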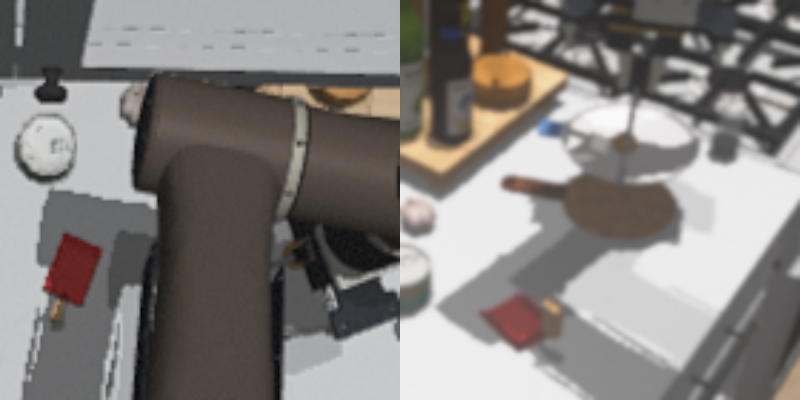

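Emit:
step_arm(moves=[[[0,0,0,0,0.2],[0,0,0,0,0.2],[0,0,0,0,0.2],[0,0,0,0,0.2],[0,0,0,0,0.2],[0,0,0,0,0.2],[0,0,0,0,0.2],[0,0,0,0,0.2],[0,0,0,0,0.2],[0,0,0,0,0.2]]])

```text
clock: 24.7
tool_pos: [0.4996, -0.2424, 0.1994]
orientation: [179.7, -2.9, 110.1]
force: [0.2, -0.1, -3.8]
opening: 0.0156
gripper_force: 30.0
```

```bash
python3 -c "
from plant import close_job
print(close_job())"
```

```text
the job is handed in; nothing more can be done
None
```

Job handed in at about 25 s, verdict not shown: the sweet is in the middle of the dish, the scoop stands released on the worktop, and the dish is held level about 8 cm above the trivet with its lip along the tab.

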